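Load the vacuum chuck of a measuring station

ROBOT

A 7-joint arm with a two-finger parallel gripper is mounted at the origin on the work surface. World frame = base frame: x ahead of the robot, y to its left, z up, the work surface at z = 0. Lengths are in m, angles in rad, forces in N, time in s.
With the tool pointing down it reaches from about 0.425 to 1.025 m from the base axis. Payload 3.6 kg.
Tool frame: the origin (TCP) lies between the finger pads; the fingertips stand 17 mm ahead of it and the grasp point (between the pads) lies 2 mm behind it; z points along the fingers, y is the line along which they close (so a half turn about z gives the same grasp; the last joint's range is limited). The gripper opens to 85 mm and grips with 20 to 120 N. Pads are 22 mm wide; open, the fingers measure 114 mm over their backs; the gripper's body (76 mm by 85 mm) begins 54 mm behind the grasp point. The pads swing forward as they close: fully open they stand 13 mm farther back than shut.
Start: joints at [1.23, 0.591, 0.048, 1.609, -0.033, 0.943, -0.034], TCP at [0.178, -0.703, 0.248] pointing down, gripper open.
Joint ranges: [-2.69, 2.69], [-0.47, 2.24], [-1.27, 1.36], [0.19, 2.51], [-1.53, 4.68], [0.08, 2.07], [-3.09, 3.09]. Speed limits (rad/s): [2.57, 2.57, 3.14, 3.14, 3.14, 3.14, 3.14].

INTERFACE

Orientations are given as a rotation vector (axis times angle).
In Python, from cell import sensors, optics, ticket gives the robot as it stands. The module is installed in compiled form; this text tells all that it offers.
- The arm moves only by the tool move_arm, never from a script. Its argument "plan" is a list of rows, each a list of 4 numbers: the shift along the tool's x, y, z in mm, then the turn about the tool's z in degrees. A call has 1 to 12 rows; each row shifts and turns the commanded pose from where the row before left it, along the tool's axes as they then stand; what a row does not reach is not made up. A row lasts 1/8 s, in which the tool goes at most 62.5 mm and 10.7 degrees, less where a joint would pass 70% of its speed; a pose out of reach is approached as far as the arm can. A call with a gripper value outside its range is refused whole. "claw" is the opening, from -1 (shut) to 1 (fully open), set as the call begins (left out, the last holds). The fingers move at their own pace and stop on an object; "grip_force" is the grip in N (left out, the last holds). Time passes only in rows, so rows that do not move let the fingers close. It gives the time, the measured TCP pose, the force, the opening and the grip force at its end, in the units of the state.
- sensors.get_state(): the state, without advancing time (a new reading comes with each control period).
- optics.snapshot(name): name is "side" or "top" or "wrist"; returns the picture (480x640x3 uint8, red, green, blue); there is no depth.
- optics.camera_model(name): a dict with "K" (3x3 intrinsics, pixels), "k1" (the pictures are not rectified: a ray, as slopes to the right and down, at radius r is drawn at 1 + k1 r^2 times it, then the intrinsics apply), "world_from_camera" (4x4, takes a point from camera to world coordinates). Camera axes: x right, y down, z forward; pixel columns grow to the right and rows downward; lengths in m; the calibration is good to about 2 mm. A picture is of the moment at which its call begins: read the wrist's pose just before it. camera_model takes no time and is no camera call; for the wrist camera it gives the pose at the moment of the call.
- ticket.hand_in(): hands the job in; it is judged then, once.
Trained networks look in the newest picture that a camera, given by its name, has taken for a name from the list of things; names that differ only in an ending like _2 or _b are one class to them, and where a whole thing is asked for, a point or a joint stands for the part that bears it (a point fixed in the world has none). Each returns a list of dicts, best first, with "score" (0 to 1); they miss things now and then, are a little off and sometimes report something else, mostly with a low value. They report only what shows in the picture. A call takes as long as a camera call. They do not tell look-alikes from the thing itself.
- optics.masks_of(camera, thing): "region" (480x640 bool, what is visible of it).
- optics.landmark_of(camera, thing): "location" ([x, y, z] in m, in world coordinates, good to about 4 mm: a listed point, or the origin of a listed thing).
The state is a dict: "clock": time; "q": joint angles; "qd": joint speeds; "joint_efforts": joint torques, N m; "tool_pos": TCP position; "tool_rot": TCP orientation; "contact_force": force on the tool from outside, world axes, zero at the start; "moment": the same for the moment, N m; "finger_gap": finger opening in m; "grasp_force": force on a finger pad.
Only numpy, scipy, OpenCV 4.12 (cv2) and the standard library are available. Lean on these libraries where they do the work, as an engineer would, in place of code of your own. Each camera call takes 0.05 s, during which the arm holds its last target. There are 200 camera calls.

TASK

Clear and load the vacuum chuck: first lift the open tray of loose screws off the pockets, carry it level onto the white ledge and stand it lengthwise on the middle, and switch the vacuum lever fully off. Then slide every white blank across the plate, without lifting it off, until it drops into a pocket (one each, any pocket), and only then switch the vacuum fully on. Last, carry the open dish of loose collars level to the middle of the white square engraved on the plate; spill nothing, keep both containers upright, and leave the mouse and the stack of carriers alone.

Things in the scene. Friction and masses are not known exactly. Their poses are not given: they have to be found in the camera images.
- plate: Dark steel chuck plate fixed on the bench, 240 (its x) x 300 (its y) x 20 mm thick; origin at the centre of its underside, z up, its top 20 mm above the bench. Three shallow round pockets in a row along y on its +x half, an engraved white square on its -x half. Its place and yaw vary.
- pocket0 (a point): Centre of the mouth of pocket 0, level with the plate's top (plate frame x +55, y -78 mm). Each pocket: 55 mm across, 4 mm deep, bright flat floor; axes as the plate's.
- pocket1 (a point): The same for pocket 1 (plate x +55, y 0 mm).
- pocket2 (a point): The same for pocket 2 (plate x +55, y +78 mm).
- square (a point): Centre of the 80 mm white engraved square on the plate's top (plate x -60, y 0 mm); flat, no edges to feel. Axes as the plate's.
- ledge: White riser ledge fixed on the bench to the robot's left: flat top 200 (its x) x 150 mm (its y), 50 mm above the bench; origin at the centre of its underside on the bench, z up. No rim.
- ledge_top (a point): Centre of the ledge's top face, 50 mm above the bench; axes as the ledge's.
- tray: Open aluminium tray, 100 (its x) x 160 mm (its y) outside, walls 24 mm high and 4 mm thick, with a black bridge handle: a bar along its y over the middle, 12 mm wide in x, 160 mm long, from 64 to 78 mm above the tray's underside, carried by a post at each end wall. Origin at the centre of its underside, z up. About 0.25 kg; starts on the plate, across the pockets.
- screw0: Loose steel cap screw standing or lying in the tray: head 18 mm across and 10 mm high, shank 11 mm across and 20 mm long; origin at the centre of the head's outer face, z along the shank. 25 g. May be absent (None).
- screw1: Loose steel cap screw standing or lying in the tray: head 18 mm across and 10 mm high, shank 11 mm across and 20 mm long; origin at the centre of the head's outer face, z along the shank. 25 g. May be absent (None).
- screw2: Loose steel cap screw standing or lying in the tray: head 18 mm across and 10 mm high, shank 11 mm across and 20 mm long; origin at the centre of the head's outer face, z along the shank. 25 g. May be absent (None).
- screw3: Loose steel cap screw standing or lying in the tray: head 18 mm across and 10 mm high, shank 11 mm across and 20 mm long; origin at the centre of the head's outer face, z along the shank. 25 g. May be absent (None).
- dish: Round open white dish, 60 mm outside diameter, straight wall 3 mm thick, 32 mm high, floor 4 mm thick; origin at the centre of its underside, z up. About 80 g. Starts on the bench to the robot's right.
- collar0: Loose brass collar in the dish, 14 mm across, 9 mm high; origin at the centre of one end face, z along its axis. 12 g. May be absent (None).
- collar1: Loose brass collar in the dish, 14 mm across, 9 mm high; origin at the centre of one end face, z along its axis. 12 g. May be absent (None).
- collar2: Loose brass collar in the dish, 14 mm across, 9 mm high; origin at the centre of one end face, z along its axis. 12 g. May be absent (None).
- blank0: White ceramic blank, a flat disc 50 mm across and 10 mm thick; origin at the centre of its underside. 50 g. Starts flat on the plate's top, on the -x half; lying in a pocket its origin is 4 mm below the plate's top and it stands 6 mm proud. May be absent (None).
- blank1: White ceramic blank, a flat disc 50 mm across and 10 mm thick; origin at the centre of its underside. 50 g. Starts flat on the plate's top, on the -x half; lying in a pocket its origin is 4 mm below the plate's top and it stands 6 mm proud. May be absent (None).
- blank2: White ceramic blank, a flat disc 50 mm across and 10 mm thick; origin at the centre of its underside. 50 g. Starts flat on the plate's top, on the -x half; lying in a pocket its origin is 4 mm below the plate's top and it stands 6 mm proud. May be absent (None).
- vac (a joint): Angle of the black vacuum toggle lever on its grey block on the robot's right: 0 = off (leaning 0.5 rad from upright towards the block's -x), 1.0 rad = on (leaning 0.5 rad towards the block's +x). It stays where it is left. Starts on.
- vac_base: Grey block of the vacuum switch fixed on the bench, 70 (its x) x 50 x 25 mm high; origin at the centre of its underside, z up. The lever's hinge axis runs along the block's y, 22 mm above the bench, over the block's centre. Its place and yaw vary.
- vac_tip (a point): Centre of the lever's black ball knob, 26 mm across, 80 mm from the hinge axis (so 92 mm above the bench at either end); the stick below it is 10 mm thick. It needs about 1 N to move.
- carriers: Bystander: loose stack of round white wafer carriers, 76 mm across, 84 mm high, origin at the centre of its underside. Leave it alone.
- mouse: Bystander: black computer mouse, 100 x 60 x 32 mm, origin at the centre of its underside. Leave it alone.
Mind the look-alikes: they are no part of the job. Leave any pink look-alike of the blank1 alone.

How it is judged:
By the outcome, as a careful person would: the job done as asked, in the order asked, and still so for the second after the job is handed in, with the robot touching nothing.
Of screw0, screw1, screw2, screw3 only 2 to 4 are there at a start; the rules pass over those that are not, and their reading is None.
Of collar0, collar1, collar2 only 2 to 3 are there at a start; the rules pass over those that are not, and their reading is None.
Of blank0, blank1, blank2 only 2 to 3 are there at a start; the rules pass over those that are not, and their reading is None.
At some moment in a run one of blank0, blank1, blank2 may be knocked a few centimetres aside while the robot is not near it.
It also fails if it takes over 192 s, if anything falls off the work surface, if the arm or the gripper's body presses on something with over 40 N, if the wrist force passes 120 N, or if a joint passes its speed limit or range.

## Working session

There is one attempt and no reset: what is moved stays moved. The work goes in short steps, Python scripts to look and compute and a tool call to move; the robot and the scene stay as the last step left them, time stands still between calls to the robot, and variables do not carry over. Pictures are saved under pics/ and viewed, at most 17 in all, crops included, and the job is handed in when it is done.

Besides the shell and the picture viewer there is one more tool, called after "Emit:" as name(argument=value, ...) on one line, values as JSON. move_arm: Moves the arm, as the interface text tells. Its arguments: {"type":"object","properties":{"plan":{"type":"array"},"claw":{"type":"number"},"grip_force":{"type":"number"}},"required":["plan"]}

```bash
mkdir -p pics; ls
cat > h.py <<'E'
import numpy as np, cv2
from scipy.spatial.transform import Rotation as R
from cell import sensors, optics, ticket
def snap(c,name=None):
    im=optics.snapshot(c)
    if name: cv2.imwrite('pics/'+name+'.png',im[:,:,::-1])
    return im
def px2w(c,uv,z,m=None):
    m=m or optics.camera_model(c); K=np.array(m['K']);T=np.array(m['world_from_camera'])
    uv=np.atleast_2d(uv).astype(float)
    d=(uv-[K[0,2],K[1,2]])/[K[0,0],K[1,1]]
    s=d.copy()
    for _ in range(20): s=d/(1+m['k1']*(s**2).sum(1,keepdims=True))
    r=np.c_[s,np.ones(len(s))]@T[:3,:3].T
    return T[:3,3]+r*((z-T[2,3])/r[:,2])[:,None]
def st():
    s=sensors.get_state(); M=R.from_rotvec(s['tool_rot']).as_matrix()
    print('t',round(s['clock'],2),'tcp',np.round(s['tool_pos'],4),'X',np.round(M[:,0],3),'Y',np.round(M[:,1],3),'gap',round(s['finger_gap'],4),'F',np.round(s['contact_force'],1)); return s,M
E
python3 - <<'E'
from h import *
st()
for c in ['top','side']:
    snap(c,c+'0')
    m=optics.camera_model(c);print(c,np.round(m['world_from_camera'],3).tolist(),np.round(m['K'],1).tolist(),m['k1'])
    for t in ['plate','pocket0','pocket1','pocket2','square','ledge_top','tray','screw0','dish','collar0','blank0','vac_base','vac_tip','carriers','mouse']:
        print(t,[(round(d['score'],2),np.round(d['location'],3).tolist()) for d in optics.landmark_of(c,t)][:5])
st()
E
```

```text
pics
t 0.0 tcp [ 0.1777 -0.7021  0.2472] X [ 0.969  0.245 -0.   ] Y [ 0.245 -0.969 -0.002] gap 0.0855 F [-0.  -0.2 -0.3]
top [[-0.025, -0.989, 0.143, 0.361], [-1.0, 0.026, 0.002, 0.006], [-0.005, -0.143, -0.99, 1.375], [0.0, 0.0, 0.0, 1.0]] [[594.7, 0.0, 311.1], [0.0, 594.7, 246.0], [0.0, 0.0, 1.0]] -0.16174947355571892
plate [(0.83, [0.562, 0.026, -0.001]), (0.73, [0.606, -0.303, 0.008])]
pocket0 [(0.75, [0.607, -0.056, 0.02]), (0.74, [0.622, 0.09, 0.021])]
pocket1 [(0.75, [0.607, -0.056, 0.02]), (0.74, [0.622, 0.09, 0.021])]
pocket2 [(0.75, [0.607, -0.056, 0.02]), (0.74, [0.622, 0.09, 0.021])]
square [(0.75, [0.602, 0.038, 0.027]), (0.73, [0.498, 0.034, 0.017])]
ledge_top [(0.64, [0.495, 0.35, 0.049]), (0.45, [0.73, 0.294, -0.002])]
tray [(0.61, [0.622, 0.008, 0.021])]
screw0 [(0.5, [0.644, -0.009, 0.026]), (0.48, [0.597, 0.035, 0.025]), (0.31, [0.728, 0.292, -0.005])]
dish []
collar0 [(0.58, [0.599, -0.286, 0.004]), (0.53, [0.612, -0.306, 0.006]), (0.46, [0.498, -0.046, 0.021])]
blank0 [(0.91, [0.332, -0.086, -0.004]), (0.74, [0.356, -0.003, -0.003]), (0.73, [0.499, 0.025, 0.02]),
[... 1022 characters left out ...]
 [(0.59, [0.6, 0.034, 0.027]), (0.46, [0.642, -0.014, 0.023])]
dish [(0.64, [0.595, -0.294, 0.001])]
collar0 [(0.65, [0.605, -0.302, 0.003]), (0.4, [0.599, -0.285, 0.005])]
blank0 [(0.98, [0.361, -0.007, 0.0]), (0.93, [0.336, -0.084, 0.001]), (0.79, [0.499, -0.038, 0.016]), (0.65, [0.499, 0.024, 0.02]), (0.58, [0.352, 0.082, 0.002])]
vac_base [(0.76, [0.461, -0.296, 0.0]), (0.7, [0.493, 0.347, 0.001])]
vac_tip [(0.67, [0.497, -0.302, 0.095]), (0.17, [0.5, 0.034, 0.02])]
carriers [(0.85, [0.735, 0.292, 0.0]), (0.33, [0.561, 0.023, -0.001])]
mouse [(0.9, [0.762, -0.139, -0.004])]
t 1.6 tcp [ 0.1778 -0.7029  0.2483] X [ 0.969  0.245 -0.   ] Y [ 0.245 -0.969  0.   ] gap 0.0853 F [-0.6  0.9 -0.4]
```

View pics/top0.png

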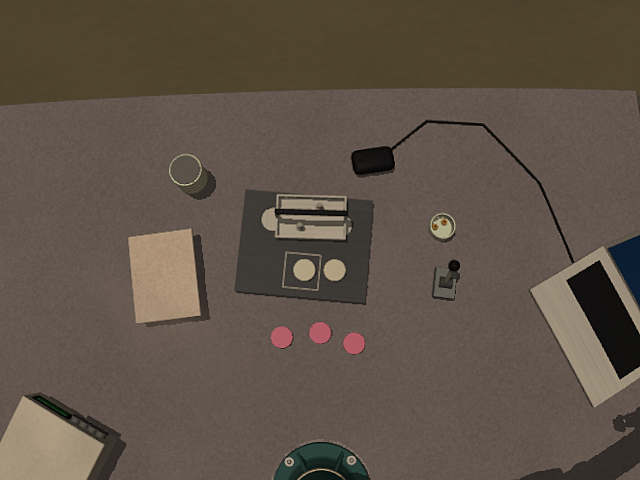

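View pics/side0.png

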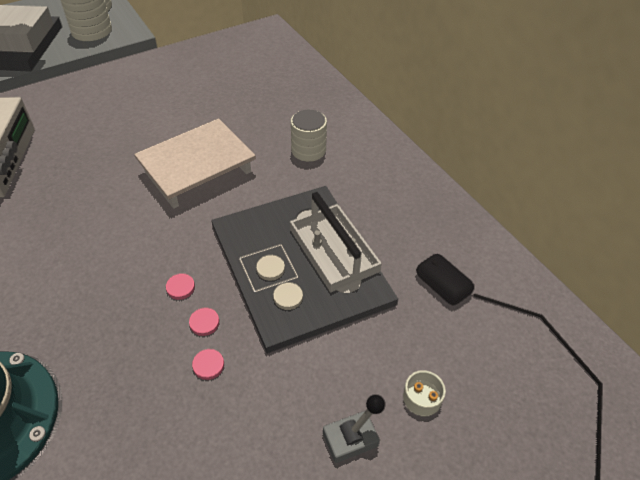

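Top view: the plate spans (237–373, 190–303) with the tray at (311,217). The discs on it at (304,270) and (335,270) are white, so they fit "blank". The three at (282,337), (320,333) and (354,344) are pink look-alikes off the plate, to be left alone. The ledge is at (165,275), dish (442,227), lever knob (454,266), mouse (373,160), carriers (187,173). I'll refine the poses and confirm the blanks with a crop.

Run:
```python
from h import *
for c in ['top','side']:
    im=snap(c); m=optics.camera_model(c)
    for t,z in [('plate',.02),('ledge',.05),('tray',.04),('vac_base',.025),('dish',.032),('blank0',.03)]:
        for d in optics.masks_of(c,t)[:5]:
            if d['score']<.5: continue
            v,u=np.nonzero(d['region']); w=px2w(c,np.c_[u,v],z,m)[:,:2]
            rc=cv2.minAreaRect((w*1000).astype(np.float32))
            print(c,t,round(d['score'],2),np.round(rc[0]),np.round(rc[1]),round(rc[2],1),'px',u.mean().round(),v.mean().round(), im[d['region']].mean(0).round())
im=cv2.imread('pics/top0.png')
cv2.imwrite('pics/c1.png',cv2.resize(im[180:360,225:385],None,fx=3.3,fy=3.3,interpolation=cv2.INTER_CUBIC))
```

```text
top plate 0.89 [560.  24.] [299. 239.] 83.2 px 300.0 254.0 [66. 62. 56.]
top ledge 0.56 [494. 344.] [200. 153.] 5.8 px 164.0 276.0 [169. 144. 118.]
top tray 0.89 [621.   7.] [165. 101.] 86.9 px 311.0 217.0 [120. 110.  95.]
top vac_base 0.69 [ 474. -297.] [55. 95.] 76.6 px 445.0 280.0 [69. 66. 59.]
top dish 0.59 [558.  24.] [299. 241.] 83.2 px 300.0 253.0 [66. 62. 56.]
top dish 0.57 [ 592. -294.] [60. 65.] 24.6 px 441.0 227.0 [134. 127. 101.]
top blank0 0.75 [334. -81.] [44. 46.] 43.2 px 353.0 342.0 [177.  91. 102.]
top blank0 0.69 [502. -43.] [46. 46.] 88.4 px 334.0 269.0 [175. 158. 127.]
top blank0 0.57 [502.  24.] [48. 43.] 88.5 px 304.0 270.0 [175. 160. 129.]
top blank0 0.56 [352.  78.] [49. 47.] 88.7 px 282.0 337.0 [168.  90.  99.]
top blank0 0.55 [360.  -7.] [45. 49.] 88.5 px 320.0 332.0 [172.  91. 100.]
side plate 0.96 [556.  19.] [314. 244.] 83.5 px 292.0 274.0 [79. 77. 74.]
side tray 0.72 [619.  26.] [224. 112.] 87.0 px 334.0 246.0 [129. 122. 112.]
side vac_base 0.81 [ 478. -299.] [116.  67.] 4.2 px 354.0 431.0 [87. 86. 81.]
side vac_base 0.6 [ 753. -145.] [ 68. 101.] 8.2 px 445.0 279.0 [37. 35. 34.]
side dish 0.56 [ 589. -301.] [74. 60.] 29.4 px 424.0 393.0 [155. 151. 131.]
side blank0 0.83 [500.  19.] [51. 46.] 63.4 px 270.0 268.0 [198. 185. 159.]
side blank0 0.8 [346.  62.] [54. 48.] 67.5 px 180.0 287.0 [205. 109. 124.]
side blank0 0.7 [330. -98.] [46. 50.] 0.4 px 208.0 364.0 [216. 117. 133.]
side blank0 0.64 [497. -46.] [53. 49.] 60.6 px 288.0 296.0 [198. 185. 160.]
side blank0 0.63 [355. -23.] [52. 50.] 60.3 px 204.0 322.0 [208. 112. 127.]
```

View pics/c1.png

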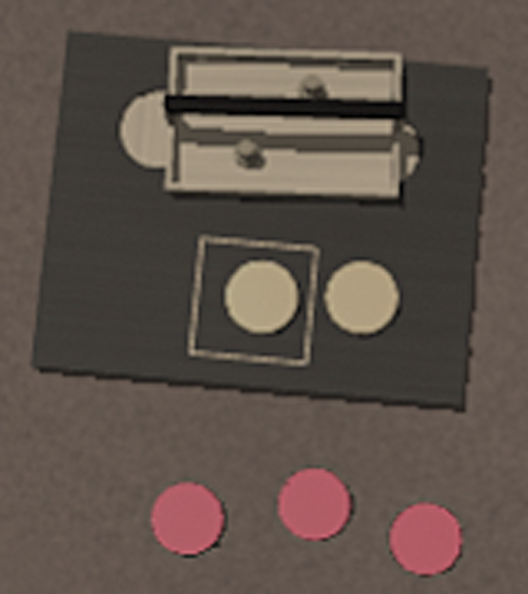

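The crop confirms it: two white discs sit on the plate, at crop (262,297) and (362,297), and those are the blanks. The three pink ones are in front of the plate on the bench. Next I move over the tray.

Emit:
move_arm(plan=[[40,-39,0,0],[40,-39,0,0],[40,-39,0,0],[40,-39,0,0],[40,-39,0,0],[40,-39,0,0],[40,-39,0,0],[40,-39,0,0],[40,-39,0,0],[40,-39,0,0],[40,-39,0,0],[40,-39,0,0]], claw=1)

```text
clock: 3.8
tool_pos: [0.5294, -0.13, 0.2487]
tool_rot: [3.117, 0.388, 0.001]
contact_force: [1.3, -1.0, 0.4]
finger_gap: 0.0851
grasp_force: 0.0
```

```bash
cat >> h.py <<'E'
def wrap(a): return (a+180)%360-180
def to(x,y,z,yaw=None):
    """print shift in current tool axes (mm) and tool turn (deg) to bring tool Y to world yaw (mod 180)"""
    s,M=st(); d=M.T@(np.array([x,y,z])-s['tool_pos'])*1000
    print('shift now',np.round(d,1))
    if yaw is not None:
        dw=(yaw-np.degrees(np.arctan2(M[1,1],M[0,1]))+90)%180-90
        M2=M@R.from_euler('z',-dw,degrees=True).as_matrix()
        print('turn',round(-dw,1),'shift after turn',np.round(M2.T@(np.array([x,y,z])-s['tool_pos'])*1000,1),'q7',round(s['q'][6],2))
E
python3 - <<'E'
from h import *
to(.622,.008,.25,-3.1)
m=optics.camera_model('top');print(px2w('top',[[277,213],[347,213]],.098,m))
E
```

```text
t 3.8 tcp [ 0.5294 -0.13    0.2487] X [0.97  0.245 0.001] Y [ 0.245 -0.97   0.001] gap 0.0851 F [ 1.3 -1.   0.4]
shift now [ 123.6 -111.1   -1.3]
turn -72.7 shift after turn [142.8  85.   -1.3] q7 -1.2
[[ 0.62081976  0.0805155   0.098     ]
 [ 0.6167523  -0.07272561  0.098     ]]
```

Emit:
move_arm(plan=[[41,-37,0,0],[41,-37,0,0],[41,-37,0,0],[0,0,0,-10.4],[0,0,0,-10.4],[0,0,0,-10.4],[0,0,0,-10.4],[0,0,0,-10.4],[0,0,0,-10.4],[0,0,0,-10.4],[0,0,0,0]])

```text
clock: 5.18
tool_pos: [0.6204, 0.0061, 0.2483]
tool_rot: [-2.281, -2.159, -0.0]
contact_force: [-0.3, 0.2, -0.5]
finger_gap: 0.0857
grasp_force: 0.0
```

Run:
```python
from h import *
m=optics.camera_model('wrist'); print(np.round(m['world_from_camera'],3).tolist())
im=snap('wrist','w1')
for t in ['tray','pocket0','square','screw0','blank0','plate']:
    print(t,[(round(d['score'],2),np.round(d['location'],3).tolist()) for d in optics.landmark_of('wrist',t)][:4])
to(.621,.006,.09,-3.1)
```

```text
[[0.998, -0.053, -0.016, 0.625], [-0.056, -0.956, -0.289, 0.079], [0.0, 0.289, -0.957, 0.374], [0.0, 0.0, 0.0, 1.0]]
tray [(0.89, [0.619, 0.006, 0.02])]
pocket0 [(0.78, [0.623, 0.093, 0.022])]
square []
screw0 [(0.93, [0.65, -0.014, 0.025]), (0.8, [0.605, 0.034, 0.02])]
blank0 [(0.72, [0.36, -0.004, 0.0]), (0.71, [0.502, 0.03, 0.023]), (0.66, [0.353, 0.082, -0.006]), (0.64, [0.496, -0.044, 0.024])]
plate [(0.77, [0.562, 0.026, 0.003])]
t 5.53 tcp [0.6204 0.0065 0.2483] X [ 0.053  0.999 -0.   ] Y [ 0.999 -0.053  0.   ] gap 0.0855 F [-0.1  0.  -0.2]
shift now [ -0.4   0.6 158.3]
turn 0.1 shift after turn [ -0.4   0.6 158.3] q7 -0.37
```

View pics/w1.png

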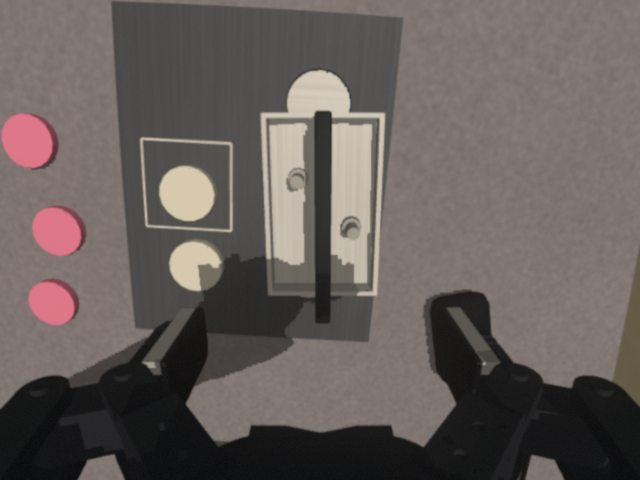

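The wrist view shows the bar running along the tray's middle (322,110–322), aligned between the fingers, with two screws standing at (296,178) and (351,228). I descend and grip.

Emit:
move_arm(plan=[[0,0,40,0],[0,0,40,0],[0,0,38,0],[0,0,20,0],[0,0,20,0],[0,0,0,0],[0,0,0,0]])

```text
clock: 6.4
tool_pos: [0.6213, 0.0066, 0.0912]
tool_rot: [2.278, 2.162, 0.002]
contact_force: [0.4, 0.6, -0.4]
finger_gap: 0.085
grasp_force: 0.0
```

Emit:
move_arm(plan=[[0,0,0,0],[0,0,0,0],[0,0,0,0],[0,0,0,0],[0,0,0,0],[0,0,0,0],[0,0,0,0],[0,0,0,0]], claw=-1, grip_force=70)

```text
clock: 7.4
tool_pos: [0.6208, 0.0063, 0.0906]
tool_rot: [2.279, 2.162, 0.001]
contact_force: [0.2, -0.4, 2.9]
finger_gap: 0.0106
grasp_force: 68.5
```

Emit:
move_arm(plan=[[0,0,-3,0],[0,0,-6,0],[0,0,-10,0],[0,0,-14,0],[0,0,-16,0],[0,0,-16,0],[0,0,-14,0],[0,0,-10,0],[0,0,-6,0],[0,0,-3,0],[0,0,0,0]])

```text
clock: 8.78
tool_pos: [0.6202, 0.0064, 0.1881]
tool_rot: [-2.279, -2.162, 0.0]
contact_force: [-0.1, -0.1, -3.9]
finger_gap: 0.0106
grasp_force: 68.2
```

Run:
```python
from h import *
snap('side'); print([(round(d['score'],2),np.round(d['location'],3).tolist()) for d in optics.landmark_of('side','ledge_top')][:2])
to(.494,.346,.192,-84.2)
```

```text
[(0.94, [0.494, 0.342, 0.052]), (0.54, [0.734, 0.29, 0.0])]
t 8.88 tcp [0.62   0.0063 0.1878] X [ 0.052  0.999 -0.   ] Y [ 0.999 -0.052 -0.001] gap 0.0106 F [ 0.9  0.5 -4.2]
shift now [ 332.6 -143.6   -4.1]
turn 81.2 shift after turn [ -91.1 -350.7   -4.1] q7 -0.41
```

Emit:
move_arm(plan=[[6,-3,0,0],[14,-6,0,0],[22,-10,0,0],[30,-13,0,0],[36,-16,0,0],[38,-16,0,0],[40,-17,0,0],[40,-17,0,0],[38,-16,0,0],[32,-14,0,0],[22,-10,0,0],[12,-5,0,0]])

```text
clock: 10.38
tool_pos: [0.4927, 0.3462, 0.1884]
tool_rot: [-2.274, -2.166, -0.0]
contact_force: [-0.4, 0.2, -3.6]
finger_gap: 0.0104
grasp_force: 68.2
```

Emit:
move_arm(plan=[[2,0,0,4],[0,0,0,7],[0,0,0,8],[0,0,0,9],[0,0,0,9],[0,0,0,9],[0,0,0,9],[0,0,0,9],[0,0,0,8],[0,0,0,6],[0,0,0,3],[0,0,0,0]])

```text
clock: 11.88
tool_pos: [0.4946, 0.3453, 0.1882]
tool_rot: [3.137, 0.165, -0.001]
contact_force: [-0.2, 1.3, -3.0]
finger_gap: 0.0109
grasp_force: 68.2
```

Run:
```python
from h import *
to(.494,.345,.1215,-84.2)
snap('wrist','w2')
for t in ['ledge_top','tray']: print(t,[(round(d['score'],2),np.round(d['location'],3).tolist()) for d in optics.landmark_of('wrist',t)][:3])
```

```text
t 11.88 tcp [0.4946 0.3453 0.1882] X [ 0.994  0.105 -0.   ] Y [ 0.105 -0.994  0.   ] gap 0.0109 F [-0.2  1.3 -3. ]
shift now [-0.6  0.2 66.7]
turn 0.2 shift after turn [-0.6  0.2 66.7] q7 -2.15
ledge_top []
tray [(0.73, [0.492, 0.344, 0.118])]
```

View pics/w2.png

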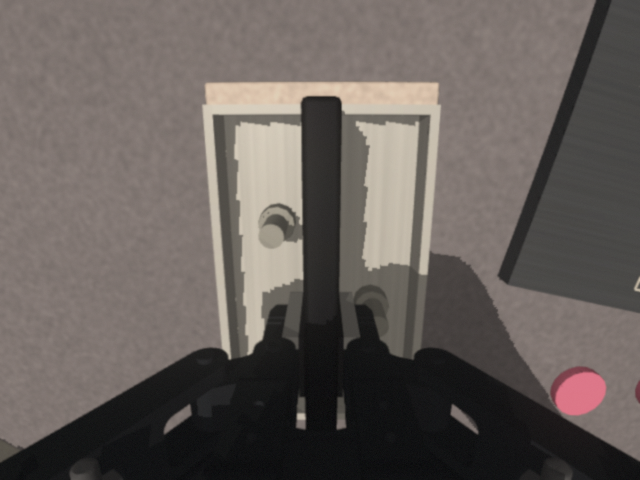

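The tray is square over the ledge, whose far edge shows at (322,93), and both screws are standing. I lower it.

Emit:
move_arm(plan=[[0,0,4,0],[0,0,8,0],[0,0,12,0],[0,0,12,0],[0,0,10,0],[0,0,8,0],[0,0,5,0],[0,0,3,0],[0,0,2,0],[0,0,1,0],[0,0,1,0],[0,0,0,0]])

```text
clock: 13.52
tool_pos: [0.495, 0.3454, 0.1224]
tool_rot: [-3.137, -0.164, -0.0]
contact_force: [-0.0, -1.3, -3.4]
finger_gap: 0.0104
grasp_force: 68.2
```

Emit:
move_arm(plan=[[0,0,1,0],[0,0,0.5,0],[0,0,0,0]])

```text
clock: 13.9
tool_pos: [0.4949, 0.3454, 0.1208]
tool_rot: [-3.137, -0.164, 0.0]
contact_force: [-0.5, 0.0, -3.4]
finger_gap: 0.011
grasp_force: 68.2
```

Emit:
move_arm(plan=[[0,0,0.5,0],[0,0,0.5,0],[0,0,0,0]])

```text
clock: 14.28
tool_pos: [0.495, 0.3453, 0.1206]
tool_rot: [3.137, 0.164, 0.0]
contact_force: [-2.4, -1.2, 6.0]
finger_gap: 0.0107
grasp_force: 69.5
```

Emit:
move_arm(plan=[[0,0,0,0],[0,0,0,0],[0,0,0,0],[0,0,0,0]], claw=0.2)

```text
clock: 14.78
tool_pos: [0.495, 0.3455, 0.1197]
tool_rot: [-3.137, -0.164, -0.0]
contact_force: [0.5, -0.1, -0.9]
finger_gap: 0.0511
grasp_force: 0.0
```

Emit:
move_arm(plan=[[0,0,-10,0],[0,0,-20,0],[0,0,-30,0],[0,0,-40,0],[0,0,-30,0],[0,0,0,0]])

```text
clock: 15.52
tool_pos: [0.4965, 0.3466, 0.2533]
tool_rot: [-3.133, -0.164, -0.009]
contact_force: [0.0, 0.7, -0.3]
finger_gap: 0.0514
grasp_force: 0.0
```

Run:
```python
from h import *
for c in ['top','side']:
    snap(c,c+'1')
    for t in ['ledge_top','tray','screw0','blank0','vac_tip','pocket0','vac_base']: print(t,[(round(d['score'],2),np.round(d['location'],3).tolist()) for d in optics.landmark_of(c,t)][:5])
to(.50,-.303,.25,-13.5)
```

```text
ledge_top []
tray [(0.61, [0.499, 0.343, 0.048])]
screw0 [(0.43, [0.481, 0.319, 0.055])]
blank0 [(0.91, [0.332, -0.084, -0.005]), (0.86, [0.359, -0.004, -0.0]), (0.65, [0.5, -0.043, 0.02]), (0.59, [0.354, 0.083, 0.002]), (0.57, [0.498, 0.024, 0.02])]
vac_tip [(0.59, [0.499, -0.307, 0.096])]
pocket0 [(0.85, [0.614, 0.02, 0.016]), (0.72, [0.622, 0.095, 0.023]), (0.58, [0.608, -0.06, 0.02])]
vac_base [(0.96, [0.462, -0.298, -0.001])]
ledge_top []
tray [(0.95, [0.495, 0.344, 0.05])]
screw0 [(0.63, [0.482, 0.316, 0.055])]
blank0 [(0.98, [0.36, -0.01, 0.001]), (0.94, [0.5, 0.023, 0.021]), (0.9, [0.501, -0.041, 0.015]), (0.77, [0.334, -0.084, 0.001]), (0.61, [0.351, 0.084, 0.001])]
vac_tip [(0.67, [0.499, -0.304, 0.098]), (0.49, [0.503, 0.034, 0.019])]
pocket0 [(0.93, [0.622, 0.1, 0.018]), (0.74, [0.605, -0.305, 0.001]), (0.62, [0.612, 0.019, 0.018]), (0.59, [0.604, -0.066, 0.018])]
vac_base [(0.58, [0.465, -0.3, -0.0]), (0.45, [0.604, -0.304, 0.001])]
t 16.32 tcp [0.495  0.3454 0.2498] X [ 0.995  0.104 -0.   ] Y [ 0.104 -0.995 -0.   ] gap 0.0516 F [-0.1  0.5  0.3]
shift now [-6.270e+01  6.454e+02 -2.000e-01]
turn -70.5 shift after turn [-6.293e+02  1.562e+02 -2.000e-01] q7 -2.15
```

View pics/side1.png

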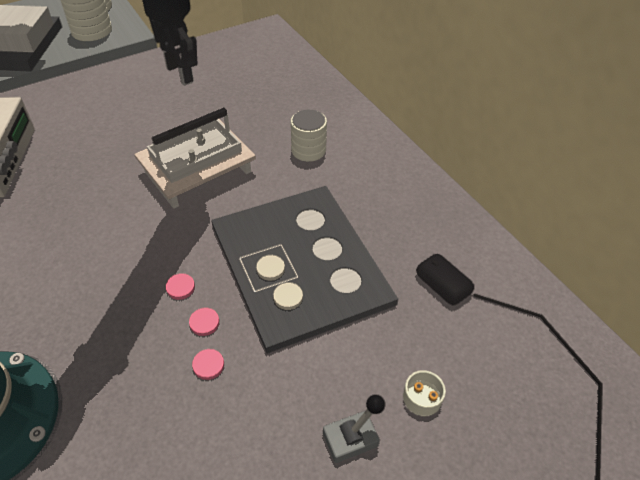

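The tray stands on the ledge with both screws in it, and the pockets are free at (310,219), (327,248) and (345,280). The lever is next: I push the knob from its +x side with shut fingers.

Emit:
move_arm(plan=[[-2.4,55,0,0],[-2.4,55,0,0],[-2.4,55,0,0],[-2.4,55,0,0],[-2.4,55,0,0],[-2.4,55,0,0],[-2.4,55,0,0],[-2.4,55,0,0],[-2.4,55,0,0],[-2.4,55,0,0],[-2.4,55,0,0],[-2.4,55,0,0]], claw=-1)

```text
clock: 17.82
tool_pos: [0.5355, -0.3157, 0.25]
tool_rot: [3.137, 0.165, 0.001]
contact_force: [0.4, -0.8, -0.3]
finger_gap: -0.0001
grasp_force: 0.0
```

Emit:
move_arm(plan=[[0,0,0,9.7],[0,0,0,9.6],[0,0,0,0],[0,0,0,0]])

```text
clock: 18.32
tool_pos: [0.5354, -0.3137, 0.2498]
tool_rot: [-3.121, 0.359, 0.0]
contact_force: [0.1, -0.4, -0.4]
finger_gap: -0.0001
grasp_force: 0.0
```

Run:
```python
from h import *
to(.535,-.314,.098,-103.5)
```

```text
t 18.32 tcp [ 0.5354 -0.3137  0.2498] X [ 0.974 -0.227 -0.   ] Y [-0.227 -0.974 -0.   ] gap -0.0001 F [ 0.1 -0.4 -0.4]
shift now [ -0.3   0.4 151.8]
turn 0.4 shift after turn [ -0.3   0.4 151.8] q7 -1.22
```

Emit:
move_arm(plan=[[0,0,45,0],[0,0,45,0],[0,0,40,0],[0,0,22,0],[0,0,0,0],[-10,0,0,0],[-15,0,0,0],[-15,0,0,0],[-15,0,0,0],[-15,0,0,0],[-10,0,0,0],[0,0,0,0]])

```text
clock: 19.82
tool_pos: [0.4558, -0.295, 0.0976]
tool_rot: [-3.119, 0.365, 0.004]
contact_force: [-0.7, -0.1, -0.2]
finger_gap: 0.0003
grasp_force: 0.0
```

Emit:
move_arm(plan=[[-4,0,0,0],[-4,0,0,0],[-2,0,0,0],[0,0,0,0]])

```text
clock: 20.32
tool_pos: [0.4502, -0.2938, 0.0981]
tool_rot: [3.119, -0.362, 0.007]
contact_force: [4.5, -1.0, -3.2]
finger_gap: 0.0001
grasp_force: 2.6
```

Run:
```python
from h import *
st()
for c in ['side','top']:
    snap(c,c+'2')
    for t in ['vac_tip']: print(t,[(round(d['score'],2),np.round(d['location'],3).tolist()) for d in optics.landmark_of(c,t)][:5])
```

```text
t 20.32 tcp [ 0.4502 -0.2938  0.0981] X [ 0.973 -0.229  0.005] Y [-0.229 -0.973  0.001] gap 0.0001 F [ 4.5 -1.  -3.2]
vac_tip [(0.68, [0.428, -0.291, 0.091]), (0.42, [0.6, -0.282, 0.004])]
vac_tip [(0.54, [0.427, -0.294, 0.095])]
```

Emit:
move_arm(plan=[[-3,0,0,0],[0,0,0,0],[0,0,0,0]])

```text
clock: 20.9
tool_pos: [0.45, -0.2938, 0.0984]
tool_rot: [3.118, -0.361, 0.015]
contact_force: [8.7, -1.0, -6.3]
finger_gap: -0.0002
grasp_force: 4.4
```

The lever is at its stop: the knob reads (0.428,-0.291), as expected for off. I back off and go over the plate.

Emit:
move_arm(plan=[[15,0,0,0],[15,0,-10,0],[0,0,-40,0],[0,0,-50,0],[0,0,-50,0],[20,-50,0,0],[20,-50,0,0],[10,-50,0,0],[0,-50,0,0],[0,-50,0,0],[0,-40,0,0],[0,0,0,0]], claw=1)

```text
clock: 22.4
tool_pos: [0.5889, -0.0242, 0.2471]
tool_rot: [-3.121, 0.353, 0.005]
contact_force: [0.3, -0.4, 0.7]
finger_gap: 0.0852
grasp_force: 0.0
```

Emit:
move_arm(plan=[[0,0,0,-10],[0,0,0,-10],[0,0,0,-10],[0,0,0,-10],[0,0,0,-10],[0,0,0,-10],[0,0,0,-10],[0,0,0,-10],[0,0,0,-10],[0,0,0,-7],[0,0,0,0],[0,0,0,0]])

```text
clock: 23.9
tool_pos: [0.5887, -0.03, 0.2475]
tool_rot: [-2.343, -2.092, 0.003]
contact_force: [-0.1, -0.5, -0.7]
finger_gap: 0.0854
grasp_force: 0.0
```

```bash
cat > look.py <<'E'
from h import *
import sys
def disks(c,im,m,things=(('blank0',.03),('pocket0',.02))):
    for t,z in things:
        for d in optics.masks_of(c,t)[:6]:
            if d['score']<.45: continue
            cs,_=cv2.findContours(d['region'].astype(np.uint8),cv2.RETR_EXTERNAL,cv2.CHAIN_APPROX_NONE)
            k=max(cs,key=cv2.contourArea)[:,0,:]
            w=(px2w(c,k,z,m)[:,:2]*1000).astype(np.float32)
            if len(w)<6: continue
            (x,y),ax,_=cv2.fitEllipse(w)
            print(c,t,round(d['score'],2),'c',round(x,1),round(y,1),'ax',np.round(ax,1),'px',k.mean(0).round(),'rgb',im[d['region']].mean(0).round())
if __name__=='__main__':
    for c in sys.argv[2:]:
        m=optics.camera_model(c); im=snap(c,c+sys.argv[1]); disks(c,im,m)
        for t in ['blank0','pocket0','square','vac_tip']: print(c,t,[(round(d['score'],2),np.round(d['location'],3).tolist()) for d in optics.landmark_of(c,t)][:6])
    st()
E
python3 look.py 3 wrist top
```

```text
wrist blank0 0.98 c 500.7 -43.1 ax [49.3 51.8] px [226. 231.] rgb [216. 207. 179.]
wrist blank0 0.87 c 374.4 -4.1 ax [46.3 50.6] px [ 83. 206.] rgb [218. 122. 139.]
wrist blank0 0.69 c 350.5 -75.3 ax [46.7 52.2] px [ 81. 281.] rgb [214. 121. 137.]
wrist blank0 0.67 c 502.9 25.1 ax [48.  50.1] px [214. 156.] rgb [221. 212. 184.]
wrist blank0 0.62 c 367.5 78.3 ax [46.1 50.7] px [ 50. 113.] rgb [217. 121. 139.]
wrist pocket0 0.76 c 558.3 10.0 ax [280.4 319.6] px [282. 144.] rgb [101.  99.  95.]
wrist blank0 [(0.94, [0.361, -0.004, -0.0]), (0.75, [0.335, -0.083, 0.0]), (0.74, [0.497, -0.044, 0.018]), (0.69, [0.353, 0.081, -0.002]), (0.61, [0.5, 0.026, 0.024]), (0.5, [0.759, -0.139, 0.0])]
wrist pocket0 [(0.93, [0.621, 0.094, 0.023]), (0.81, [0.615, 0.014, 0.022])]
wrist square [(0.74, [0.499, -0.045, 0.021]), (0.47, [0.559, 0.027, 0.004])]
wrist vac_tip []
top blank0 0.87 c 504.0 24.2 ax [44.1 48.8] px [304. 269.] rgb [189. 173. 140.]
top blank0 0.87 c 352.0 79.5 ax [47.6 48.1] px [282. 337.] rgb [190. 102. 112.]
top blank0 0.75 c 360.8 -6.2 ax [48.4 51.6] px [320. 332.] rgb [184. 100. 109.]
top blank0 0.46 c 497.0 -30.2 ax [17.9 44.2] px [329. 271.] rgb [181. 165. 133.]
top pocket0 0.75 c 552.1 75.6 ax [226.4 292. ] px [283. 250.] rgb [82. 76. 69.]
top blank0 [(0.86, [0.501, 0.025, 0.017]), (0.74, [0.351, 0.084, -0.0]), (0.73, [0.358, -0.007, -0.001]), (0.66, [0.499, -0.045, 0.02])]
top pocket0 [(0.69, [0.623, 0.094, 0.019])]
top square [(0.79, [0.501, 0.029, 0.022])]
top vac_tip [(0.53, [0.429, -0.292, 0.096])]
t 24.6 tcp [ 0.5894 -0.0288  0.2478] X [0.11  0.994 0.   ] Y [ 0.994 -0.11  -0.   ] gap 0.0853 F [0.2 0.5 0.5]
```

View pics/wrist3.png

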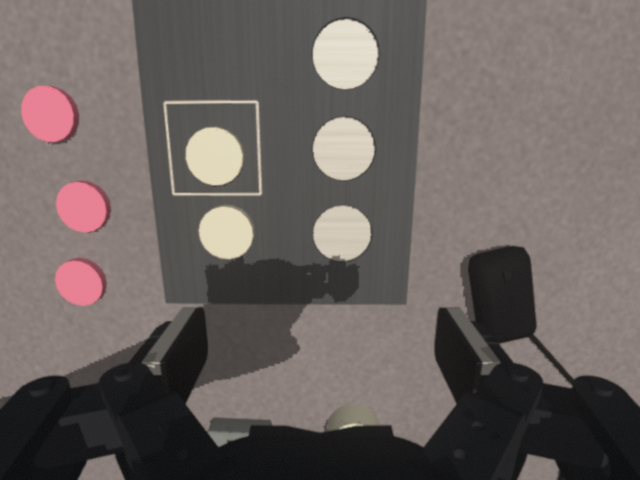

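The wrist view shows white blanks at (214,156) and (226,232), pockets at (345,53), (343,148) and (342,233), and the square at (213,148). I fit the circles by threshold.

```bash
cat > fit.py <<'E'
from h import *
def fit(c,im,m,thr=140):
    g=(cv2.cvtColor(im,cv2.COLOR_RGB2GRAY)>thr).astype(np.uint8)
    cs,_=cv2.findContours(g,cv2.RETR_LIST,cv2.CHAIN_APPROX_NONE)
    for k in cs:
        if len(k)<60 or len(k)>500: continue
        k=k[:,0,:]; hull=cv2.convexHull(k)[:,0,:]
        for z in (.02,.03):
            w=(px2w(c,hull,z,m)[:,:2]*1000).astype(np.float32)
            if not(400<w[:,0].mean()<700 and -150<w[:,1].mean()<150): continue
            (x,y),ax,_=cv2.fitEllipse(w); rc=cv2.minAreaRect(w)
            print(c,z,'c',round(x,1),round(y,1),'ax',np.round(ax,1),'rect',np.round(rc[0],1),np.round(rc[1],1),round(rc[2],1),'px',hull.mean(0).round())
E
python3 - <<'E'
from fit import *
m=optics.camera_model('wrist'); fit('wrist',cv2.imread('pics/wrist3.png')[:,:,::-1].copy(),m)
m=optics.camera_model('top'); fit('top',cv2.imread('pics/top1.png')[:,:,::-1].copy(),m,120)
m=optics.camera_model('side'); fit('side',cv2.imread('pics/side1.png')[:,:,::-1].copy(),m,130)
E
```

```text
wrist 0.02 c 606.2 -57.7 ax [53.1 53.8] rect [606.2 -56.9] [51.3 53.6] 76.6 px [338. 232.]
wrist 0.03 c 605.9 -54.8 ax [51.6 52.3] rect [605.9 -54.1] [49.8 52.1] 76.6 px [338. 232.]
wrist 0.02 c 497.9 -45.1 ax [51.  51.7] rect [497.7 -44.9] [50.7 51. ] 83.5 px [224. 231.]
wrist 0.03 c 500.8 -42.6 ax [49.6 50.2] rect [500.5 -42.3] [49.2 49.6] 83.5 px [224. 231.]
wrist 0.02 c 500.0 25.8 ax [50.9 51.5] rect [499.8  26. ] [49.9 51.3] 83.2 px [214. 157.]
wrist 0.03 c 502.8 26.3 ax [49.5 50.1] rect [502.6  26.5] [48.5 49.8] 83.2 px [214. 157.]
wrist 0.02 c 614.9 19.2 ax [53.7 54.3] rect [614.9  19.4] [53.6 53.1] 83.7 px [341. 148.]
wrist 0.03 c 614.4 19.9 ax [52.2 52.7] rect [614.4  20.1] [52.1 51.6] 83.7 px [341. 148.]
wrist 0.02 c 500.7 30.5 ax [ 96.9 115. ] rect [500.8  32.2] [78.9 79.3] 83.5 px [213. 144.]
wrist 0.03 c 503.4 30.9 ax [ 94.1 111.8] rect [503.5  32.5] [76.7 77. ] 83.5 px [213. 144.]
wrist 0.02 c 500.3 29.4 ax [ 92.6 140.2] rect [500.9  32.1] [82.5 82.7] 83.5 px [205. 148.]
wrist 0.03 c 503.0 29.9 ax [ 90.  136.3] rect [503.6  32.4] [80.1 80.4] 83.5 px [205. 148.]
wrist 0.
[... 1537 characters left out ...]
 ax [ 99.9 106.7] rect [499.3  32. ] [80.5 80.1] 83.2 px [268. 268.]
side 0.03 c 497.0 23.7 ax [ 98.7 105.4] rect [496.2  24.9] [79.5 79.2] 83.2 px [268. 268.]
side 0.02 c 500.1 19.3 ax [ 94.8 160.9] rect [496.2   6.4] [135.   82.9] 83.3 px [272. 278.]
side 0.03 c 497.0 12.3 ax [ 93.7 158.9] rect [493.2  -0.5] [133.4  81.9] 83.3 px [272. 278.]
side 0.02 c 611.9 16.4 ax [51.2 53.6] rect [611.8  16.9] [49.7 53. ] 60.3 px [326. 248.]
side 0.03 c 607.4 9.5 ax [50.5 53. ] rect [607.3   9.9] [49.1 52.4] 60.3 px [326. 248.]
side 0.02 c 620.9 93.5 ax [50.9 53.6] rect [621.3  93.9] [49.  53.4] 60.3 px [310. 219.]
side 0.03 c 616.3 85.6 ax [50.3 52.9] rect [616.7  86. ] [48.4 52.7] 60.3 px [310. 219.]
```

Emit:
move_arm(plan=[[15,-30,0,0],[15,-30,0,0],[15,-31,0,0],[0,0,50,0],[0,0,50,0],[0,0,50,0],[0,0,30,0],[0,0,20,0],[0,0,5,0],[0,0,0,0],[0,0,0,0]])

```text
clock: 25.98
tool_pos: [0.5046, 0.026, 0.0437]
tool_rot: [2.34, 2.095, 0.002]
contact_force: [-0.0, -0.3, 0.3]
finger_gap: 0.0858
grasp_force: 0.0
```

Run:
```python
from h import *
to(.503,.0263,.038,-6.5)
```

```text
t 25.98 tcp [0.5046 0.026  0.0437] X [0.11  0.994 0.   ] Y [ 0.994 -0.11   0.002] gap 0.0858 F [-0.  -0.3  0.3]
shift now [ 0.2 -1.6  5.7]
turn 0.2 shift after turn [ 0.1 -1.6  5.7] q7 -0.54
```

Emit:
move_arm(plan=[[0,-1.5,5.5,0],[0,0,0,0],[0,0,0,0]])

```text
clock: 26.35
tool_pos: [0.5023, 0.0261, 0.0374]
tool_rot: [2.34, 2.096, 0.0]
contact_force: [-0.4, -0.2, -0.3]
finger_gap: 0.0857
grasp_force: 0.0
```

Emit:
move_arm(plan=[[0,0,0,0],[0,0,0,0],[0,0,0,0],[0,0,0,0],[0,0,0,0],[0,0,0,0]], claw=-1, grip_force=20)

```text
clock: 27.1
tool_pos: [0.5024, 0.0261, 0.0375]
tool_rot: [2.34, 2.096, 0.0]
contact_force: [-0.1, 0.3, 5.0]
finger_gap: 0.0488
grasp_force: 20.3
```

Run:
```python
from h import *
to(.6147,.0191,.038,-6.5)
for c in ['wrist','side']: 
    snap(c,c+'4'); print([(round(d['score'],2),np.round(d['location'],3).tolist()) for d in optics.landmark_of(c,'blank0')][:5])
```

```text
t 27.1 tcp [0.5024 0.0261 0.0375] X [ 0.11   0.994 -0.   ] Y [ 0.994 -0.11   0.   ] gap 0.0488 F [-0.1  0.3  5. ]
shift now [  5.4 112.4  -0.4]
turn 0.2 shift after turn [  5.8 112.4  -0.4] q7 -0.55
[(0.75, [0.504, 0.03, 0.022]), (0.69, [0.363, -0.004, -0.002])]
[(0.93, [0.358, -0.008, -0.001]), (0.91, [0.5, -0.04, 0.014]), (0.75, [0.502, 0.023, 0.02]), (0.65, [0.351, 0.082, 0.001]), (0.65, [0.334, -0.083, 0.0])]
```

View pics/wrist4.png

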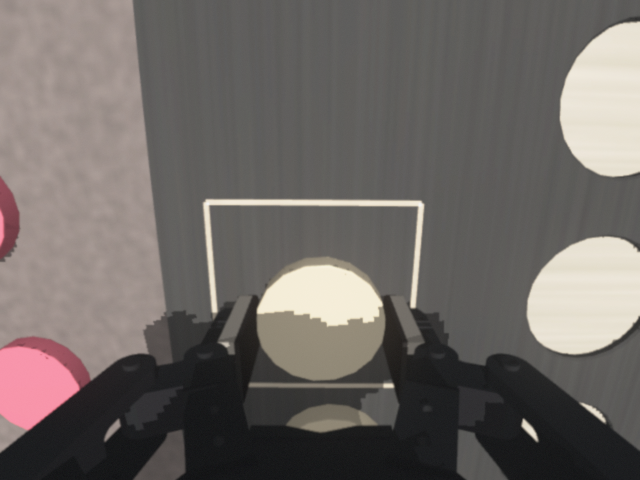

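The blank is held between the pads at (322,320), resting on the plate. I slide it to pocket 1.

Emit:
move_arm(plan=[[0,5,0,0],[0.5,10,0,0],[0.5,12,0,0],[0.5,13,0,0],[0.5,13,0,0],[0.5,13,0,0],[0.5,13,0,0],[0.5,12,0,0],[0.5,11,0,0],[0.5,7,0,0],[0.5,3,0,0],[0,0,0,0]])

```text
clock: 28.8
tool_pos: [0.6144, 0.0188, 0.037]
tool_rot: [2.34, 2.096, 0.0]
contact_force: [0.2, -1.0, -0.8]
finger_gap: 0.0488
grasp_force: 20.8
```

Run:
```python
from h import *
to(.6147,.0191,.038,-6.5)
for c in ['wrist','side']: 
    snap(c,c+'5'); print([(round(d['score'],2),np.round(d['location'],3).tolist()) for d in optics.landmark_of(c,'blank0')][:5])
```

```text
t 28.8 tcp [0.6144 0.0188 0.037 ] X [0.11  0.994 0.   ] Y [ 0.994 -0.11   0.   ] gap 0.0488 F [ 0.2 -1.  -0.8]
shift now [ 0.4  0.3 -1. ]
turn 0.2 shift after turn [ 0.4  0.3 -1. ] q7 -0.48
[(0.7, [0.614, 0.022, 0.02])]
[(0.96, [0.359, -0.008, 0.0]), (0.92, [0.615, 0.015, 0.021]), (0.87, [0.5, -0.041, 0.017]), (0.86, [0.35, 0.079, 0.002]), (0.67, [0.336, -0.084, 0.001])]
```

View pics/wrist5.png

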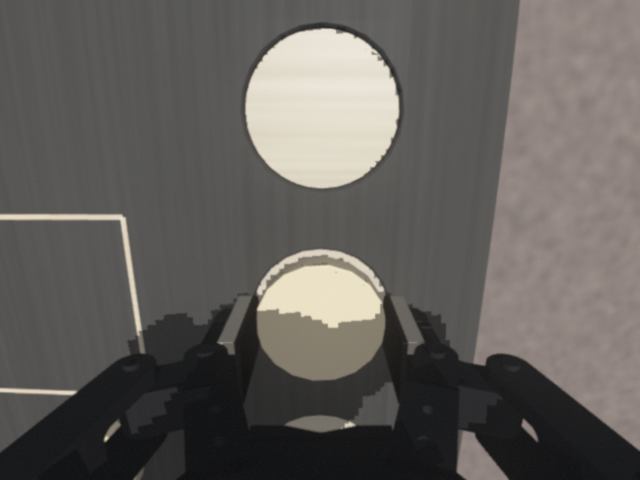

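The blank hangs inside the pocket rim, with the rim's far edge at (320,250) evenly around it. I release it.

Emit:
move_arm(plan=[[0,0,0,0],[0,0,0,0],[0,0,0,0],[0,0,0,0]], claw=0.6)

```text
clock: 29.5
tool_pos: [0.6143, 0.0188, 0.0373]
tool_rot: [2.34, 2.096, 0.0]
contact_force: [0.4, 0.5, 0.8]
finger_gap: 0.068
grasp_force: 0.0
```

Emit:
move_arm(plan=[[0,0,-10,0],[0,0,-40,0],[-20,-30,-50,0],[-20,-40,-40,0],[-20,-40,0,0],[0,0,0,0],[0,0,0,0]], claw=1)

```text
clock: 30.38
tool_pos: [0.4991, -0.0287, 0.178]
tool_rot: [2.339, 2.095, 0.003]
contact_force: [1.1, -0.2, 0.2]
finger_gap: 0.0855
grasp_force: 0.0
```

Run:
```python
from fit import *
st()
m=optics.camera_model('wrist'); im=snap('wrist','w6'); fit('wrist',im,m)
m=optics.camera_model('side'); im=snap('side','side6'); fit('side',im,m,130)
print([(round(d['score'],2),np.round(d['location'],3).tolist()) for d in optics.landmark_of('side','blank0')][:5])
```

```text
t 30.38 tcp [ 0.4991 -0.0287  0.178 ] X [0.11  0.994 0.   ] Y [ 0.994 -0.11   0.002] gap 0.0855 F [ 1.1 -0.2  0.2]
wrist 0.02 c 604.3 -59.0 ax [52.7 53.7] rect [604.5 -59. ] [53.2 52.6] 88.2 px [460. 247.]
wrist 0.03 c 600.9 -55.4 ax [50.9 51.8] rect [601.1 -55.4] [51.3 50.8] 88.2 px [460. 247.]
wrist 0.02 c 499.5 -46.7 ax [51.1 51.8] rect [499.6 -45.7] [49.3 50.4] 83.6 px [320. 244.]
wrist 0.03 c 499.8 -43.5 ax [49.3 50. ] rect [499.9 -42.5] [47.6 48.6] 83.6 px [320. 244.]
wrist 0.02 c 614.9 18.3 ax [50.5 54.8] rect [615.2  18.6] [50. 54.] 27.0 px [476. 142.]
wrist 0.03 c 611.1 19.2 ax [48.8 52.8] rect [611.4  19.5] [48.2 52.1] 27.0 px [476. 142.]
wrist 0.02 c 500.0 33.2 ax [ 87.5 144.4] rect [500.2  30.7] [78.7 79.1] 83.5 px [310. 149.]
wrist 0.03 c 500.3 33.6 ax [ 84.4 139.3] rect [500.4  31.2] [75.9 76.3] 83.5 px [310. 149.]
wrist 0.02 c 500.9 33.9 ax [ 85.5 210.4] rect [500.2  30.9] [82.  82.8] 83.6 px [301. 145.]
wrist 0.03 c 501.1 34.2 ax [ 82.5 203. ] rect [500.5  31.4] [79.1 79.9] 83.6 px [301. 145.]
wrist 0.02 c 622.2 94.4 ax [53.  53.7] rect [622.  89.] [42.1 52.9] 85.2 px
[... 464 characters left out ...]

side 0.02 c 500.4 19.4 ax [ 96.2 159.2] rect [496.4   7.3] [133.1  82.9] 83.2 px [274. 280.]
side 0.03 c 497.3 12.4 ax [ 95.  157.3] rect [493.3   0.5] [131.4  81.9] 83.2 px [274. 280.]
side 0.02 c 615.7 20.9 ax [51.2 54.9] rect [615.5  22.9] [50.4 52.8] 58.1 px [325. 245.]
side 0.03 c 611.2 13.9 ax [50.6 54.3] rect [610.9  15.9] [49.8 52.2] 58.1 px [325. 245.]
side 0.02 c 621.2 93.3 ax [52.  53.9] rect [620.1  92. ] [45.9 53.5] 55.4 px [310. 220.]
side 0.03 c 616.6 85.4 ax [51.3 53.3] rect [615.5  84.1] [45.3 52.8] 55.4 px [310. 220.]
[(0.97, [0.613, 0.013, 0.018]), (0.92, [0.358, -0.006, -0.002]), (0.91, [0.337, -0.085, 0.001]), (0.83, [0.35, 0.085, -0.0]), (0.75, [0.501, -0.038, 0.016])]
```

View pics/w6.png

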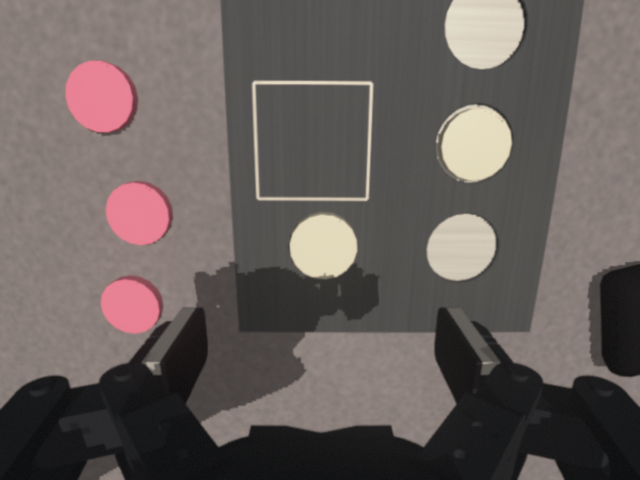

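Blank A sits in pocket 1 at (474,143), with the rim visible as a crescent. Blank B is still at (323,245). I repeat for pocket 0.

Emit:
move_arm(plan=[[-14,2,40,0],[0,0,50,0],[0,0,30,0],[0,0,15,0],[0,0,0,0],[0,0,0,0]])

```text
clock: 31.28
tool_pos: [0.4997, -0.0428, 0.0431]
tool_rot: [2.339, 2.096, 0.002]
contact_force: [0.3, 0.1, -0.0]
finger_gap: 0.0855
grasp_force: 0.0
```

Run:
```python
from h import *
to(.5003,-.0430,.0378,-6.5)
snap('side'); print([(round(d['score'],2),np.round(d['location'],3).tolist()) for d in optics.landmark_of('side','blank0')][:5])
```

```text
t 31.27 tcp [ 0.4997 -0.0428  0.0431] X [0.11  0.994 0.   ] Y [ 0.994 -0.11   0.002] gap 0.0855 F [ 0.3  0.1 -0. ]
shift now [-0.2  0.6  5.3]
turn 0.2 shift after turn [-0.2  0.6  5.3] q7 -0.44
[(0.87, [0.5, -0.041, 0.017]), (0.76, [0.36, -0.007, 0.002]), (0.72, [0.335, -0.084, 0.0]), (0.68, [0.352, 0.081, 0.001]), (0.47, [0.613, 0.017, 0.016])]
```

Emit:
move_arm(plan=[[0,0.5,5.3,0],[0,0,0,0],[0,0,0,0]])

```text
clock: 31.75
tool_pos: [0.4993, -0.043, 0.0371]
tool_rot: [2.34, 2.096, 0.0]
contact_force: [-0.4, 0.2, -0.0]
finger_gap: 0.0852
grasp_force: 0.0
```

Emit:
move_arm(plan=[[0,0,0,0],[0,0,0,0],[0,0,0,0],[0,0,0,0],[0,0,0,0],[0,0,0,0]], claw=-1)

```text
clock: 32.5
tool_pos: [0.4993, -0.043, 0.0372]
tool_rot: [2.34, 2.096, -0.0]
contact_force: [-0.7, -0.6, 6.0]
finger_gap: 0.0485
grasp_force: 20.3
```

Run:
```python
from h import *
to(.606,-.0583,.038,-6.5)
snap('wrist'); print([(round(d['score'],2),np.round(d['location'],3).tolist()) for d in optics.landmark_of('wrist','blank0')][:5])
```

```text
t 32.5 tcp [ 0.4993 -0.043   0.0372] X [ 0.11   0.994 -0.   ] Y [ 0.994 -0.11   0.   ] gap 0.0485 F [-0.7 -0.6  6. ]
shift now [ -3.5 107.8  -0.8]
turn 0.2 shift after turn [ -3.1 107.8  -0.8] q7 -0.44
[(0.91, [0.612, 0.02, 0.019]), (0.9, [0.333, -0.085, -0.0]), (0.78, [0.358, -0.002, -0.005]), (0.77, [0.5, -0.043, 0.018])]
```

Emit:
move_arm(plan=[[0,4.5,0,0],[-0.5,10,0,0],[-0.5,12,0,0],[-0.4,12,0,0],[-0.4,12,0,0],[-0.4,12,0,0],[-0.4,12,0,0],[-0.4,12,0,0],[-0.4,11,0,0],[0,7,0,0],[0,3,0,0],[0,0,0,0]])

```text
clock: 34.1
tool_pos: [0.6059, -0.0583, 0.0366]
tool_rot: [2.34, 2.096, 0.0]
contact_force: [-0.1, -0.1, -1.2]
finger_gap: 0.0484
grasp_force: 20.8
```

Run:
```python
from h import *
to(.606,-.0583,.038,-6.5)
im=snap('wrist','w7')
```

```text
t 34.1 tcp [ 0.6059 -0.0583  0.0366] X [0.11  0.994 0.   ] Y [ 0.994 -0.11   0.   ] gap 0.0484 F [-0.1 -0.1 -1.2]
shift now [-0.   0.1 -1.4]
turn 0.2 shift after turn [-0.   0.1 -1.4] q7 -0.38
```

View pics/w7.png

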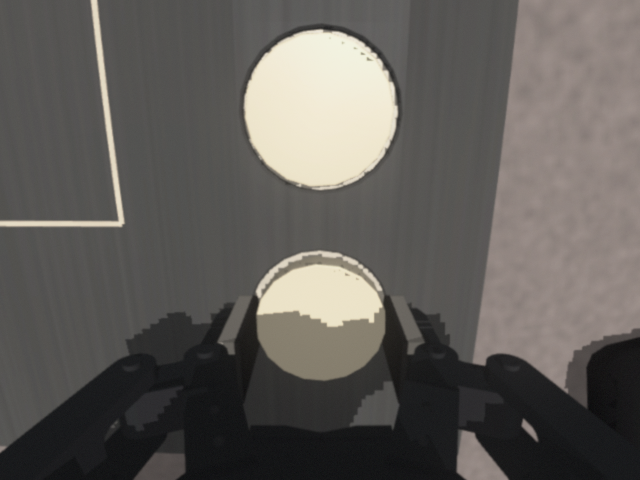

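Same picture as before: blank B lies over pocket 0, blank A sits in pocket 1 at (322,108). I release B.

Emit:
move_arm(plan=[[0,0,0,0],[0,0,0,0],[0,0,0,0],[0,0,0,0]], claw=0.6)

```text
clock: 34.65
tool_pos: [0.6057, -0.0582, 0.037]
tool_rot: [2.34, 2.096, 0.0]
contact_force: [-0.2, 1.0, -0.5]
finger_gap: 0.0685
grasp_force: 0.0
```

Emit:
move_arm(plan=[[0,0,-10,0],[0,0,-40,0],[0,0,-50,0],[0,-20,-50,0],[-10,-40,-45,0],[0,0,0,0],[0,0,0,0]])

```text
clock: 35.52
tool_pos: [0.5453, -0.0616, 0.2323]
tool_rot: [2.34, 2.095, 0.001]
contact_force: [0.0, -0.9, 0.3]
finger_gap: 0.0682
grasp_force: 0.0
```

Run:
```python
from h import *
to(.39,-.275,.25,-103.5)
m=optics.camera_model('wrist'); im=snap('wrist','w8'); K=optics
cv2.imwrite('pics/w8c.png',cv2.resize(im[:300,150:550,::-1],None,fx=2,fy=2))
for c in ['wrist','side','top']:
    if c!='wrist': snap(c,c+'8')
    for t in ['blank0','dish','vac_tip']: print(c,t,[(round(d['score'],2),np.round(d['location'],3).tolist()) for d in optics.landmark_of(c,t)][:5])
```

```text
t 35.52 tcp [ 0.5453 -0.0616  0.2323] X [ 0.11   0.994 -0.   ] Y [ 0.994 -0.11   0.001] gap 0.0682 F [ 0.  -0.9  0.3]
shift now [-229.2 -130.8  -17.8]
turn -82.8 shift after turn [ 101.1 -243.7  -17.8] q7 -0.27
wrist blank0 [(0.78, [0.355, 0.081, -0.006]), (0.75, [0.359, -0.002, -0.001]), (0.73, [0.334, -0.085, -0.001]), (0.65, [0.606, -0.06, 0.014]), (0.64, [0.613, 0.019, 0.018])]
wrist dish [(0.93, [0.597, -0.297, -0.0])]
wrist vac_tip []
side blank0 [(0.9, [0.614, 0.014, 0.017]), (0.83, [0.606, -0.054, 0.008]), (0.67, [0.353, 0.079, -0.0]), (0.57, [0.361, -0.007, -0.001]), (0.57, [0.335, -0.086, -0.002])]
side dish [(0.64, [0.595, -0.293, 0.001])]
side vac_tip [(0.85, [0.428, -0.291, 0.098]), (0.69, [0.627, 0.097, 0.02])]
top blank0 [(0.86, [0.358, -0.004, 0.001]), (0.82, [0.613, 0.019, 0.017]), (0.74, [0.352, 0.084, -0.001]), (0.6, [0.616, 0.016, 0.015])]
top dish [(0.66, [0.597, -0.297, -0.001])]
top vac_tip [(0.53, [0.428, -0.29, 0.095]), (0.3, [0.502, 0.034, 0.022])]
```

View pics/w8c.png

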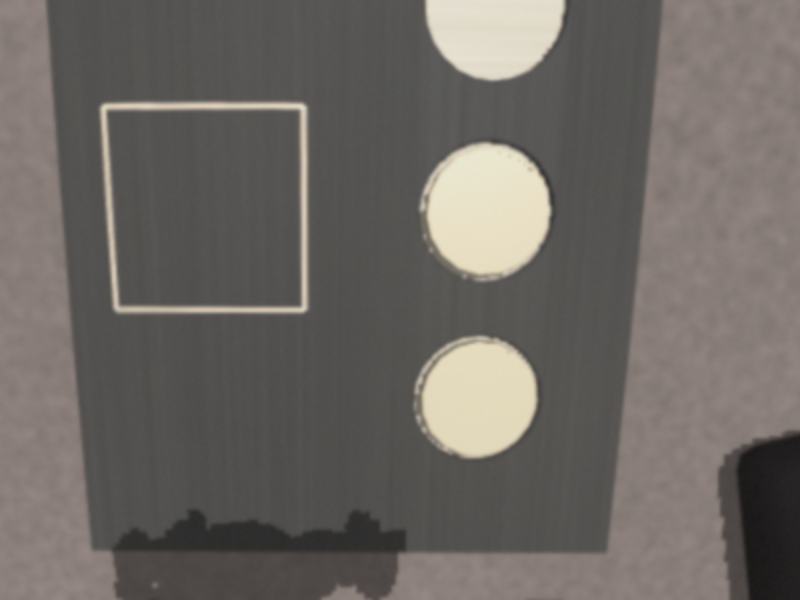

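Both blanks are seated, at crop (488,212) and (478,398), each showing the rim crescent. Next is vacuum on, pushing the knob from its -x side.

Emit:
move_arm(plan=[[0,0,-18,-10],[0,0,0,-10],[0,0,0,-10],[0,0,0,-10],[0,0,0,-10],[0,0,0,-10],[0,0,0,-10],[0,0,0,-10],[0,0,0,-2.8],[0,0,0,0]], claw=-1)

```text
clock: 37.38
tool_pos: [0.545, -0.0617, 0.2499]
tool_rot: [-0.371, -3.119, -0.0]
contact_force: [0.3, -0.7, -0.6]
finger_gap: -0.0
grasp_force: 0.0
```

Emit:
move_arm(plan=[[16,-41,0,0],[16,-41,0,0],[17,-41,0,0],[17,-41,0,0],[17,-41,0,0],[16,-42,0,0],[0,0,0,0],[0,0,0,0]])

```text
clock: 38.38
tool_pos: [0.3915, -0.2782, 0.2502]
tool_rot: [0.37, 3.119, 0.0]
contact_force: [-0.3, -0.4, 0.3]
finger_gap: 0.0
grasp_force: 0.0
```

Run:
```python
from h import *
to(.391,-.279,.098,-103.5)
```

```text
t 38.38 tcp [ 0.3915 -0.2782  0.2502] X [-0.972  0.234 -0.001] Y [0.234 0.972 0.   ] gap 0.0 F [-0.3 -0.4  0.3]
shift now [  0.4  -0.9 152.2]
turn -0.0 shift after turn [  0.4  -0.9 152.2] q7 1.52
```

Emit:
move_arm(plan=[[0,-1,45,0],[0,0,45,0],[0,0,40,0],[0,0,22,0],[0,0,0,0],[-10,0,0,0],[-15,0,0,0],[-15,0,0,0],[-15,0,0,0],[-15,0,0,0],[-10,0,0,0],[0,0,0,0]])

```text
clock: 39.88
tool_pos: [0.47, -0.2985, 0.098]
tool_rot: [0.369, 3.118, 0.0]
contact_force: [-0.1, -0.1, 0.6]
finger_gap: -0.0001
grasp_force: 0.0
```

Emit:
move_arm(plan=[[-4,0,0,0],[-4,0,0,0],[-3,0,0,0],[0,0,0,0]])

```text
clock: 40.38
tool_pos: [0.4785, -0.3007, 0.0978]
tool_rot: [-0.369, -3.118, 0.0]
contact_force: [-1.5, 0.2, 0.5]
finger_gap: -0.0001
grasp_force: 1.1
```

Emit:
move_arm(plan=[[-2,0,0,0],[0,0,0,0],[0,0,0,0]])

```text
clock: 40.75
tool_pos: [0.4787, -0.3008, 0.0977]
tool_rot: [-0.369, -3.115, 0.0]
contact_force: [-5.0, 1.1, 2.5]
finger_gap: 0.0002
grasp_force: 2.7
```

Run:
```python
from h import *
st()
for c in ['side','top']:
    snap(c,c+'9')
    for t in ['vac_tip']: print(t,[(round(d['score'],2),np.round(d['location'],3).tolist()) for d in optics.landmark_of(c,t)][:5])
```

```text
t 40.75 tcp [ 0.4787 -0.3008  0.0977] X [-0.972  0.234  0.005] Y [ 0.234  0.972 -0.001] gap 0.0002 F [-5.   1.1  2.5]
vac_tip []
vac_tip [(0.22, [0.728, 0.294, -0.001]), (0.18, [0.754, -0.141, 0.006])]
```

Emit:
move_arm(plan=[[15,0,0,0],[15,0,-10,0],[0,0,-40,0],[0,0,-50,0],[0,0,-52,0],[-35,5,0,0],[-35,5,0,0],[-35,5,0,0],[-35,5,0,0],[0,5,0,0],[0,0,0,0]], claw=1)

```text
clock: 42.32
tool_pos: [0.5932, -0.3017, 0.2502]
tool_rot: [-0.367, -3.119, -0.0]
contact_force: [-0.1, -0.4, -0.0]
finger_gap: 0.0855
grasp_force: 0.0
```

Emit:
move_arm(plan=[[0,0,0,10],[0,0,0,10],[0,0,0,10],[0,0,0,10],[0,0,0,10],[0,0,0,10],[0,0,0,10],[0,0,0,10],[0,0,0,3],[0,0,0,0],[0,0,0,0]])

```text
clock: 43.7
tool_pos: [0.5932, -0.3028, 0.2502]
tool_rot: [-2.343, -2.092, 0.0]
contact_force: [0.4, -1.3, 0.5]
finger_gap: 0.0855
grasp_force: 0.0
```

Run:
```python
from h import *
from look import disks
m=optics.camera_model('wrist'); im=snap('wrist','w10')
disks('wrist',im,m,(('dish',.032),))
for c in ['wrist','side','top']:
    if c!='wrist': snap(c,c+'10')
    for t in ['dish','collar0','blank0','vac_tip']: print(c,t,[(round(d['score'],2),np.round(d['location'],3).tolist()) for d in optics.landmark_of(c,t)][:5])
to(.596,-.296,.026,-6.5)
```

```text
wrist dish 0.62 c 595.7 -296.5 ax [57.7 62. ] px [322. 199.] rgb [177. 176. 153.]
wrist dish []
wrist collar0 [(0.75, [0.599, -0.28, 0.003]), (0.61, [0.61, -0.307, 0.004])]
wrist blank0 []
wrist vac_tip [(0.98, [0.507, -0.304, 0.096])]
side dish [(0.98, [0.594, -0.296, -0.002])]
side collar0 [(0.55, [0.606, -0.304, -0.0]), (0.48, [0.599, -0.281, 0.007])]
side blank0 [(0.91, [0.361, -0.009, -0.0]), (0.82, [0.606, -0.058, 0.014]), (0.63, [0.352, 0.082, 0.001]), (0.59, [0.337, -0.083, 0.001]), (0.56, [0.613, 0.016, 0.016])]
side vac_tip [(0.89, [0.505, -0.306, 0.091]), (0.71, [0.6, -0.278, 0.006]), (0.64, [0.612, 0.016, 0.018])]
top dish []
top collar0 [(0.61, [0.599, -0.284, 0.003]), (0.43, [0.608, -0.305, 0.007])]
top blank0 [(0.93, [0.331, -0.086, -0.003]), (0.9, [0.359, -0.003, -0.0]), (0.86, [0.354, 0.082, 0.002]), (0.7, [0.604, -0.062, 0.017]), (0.65, [0.611, 0.019, 0.016])]
top vac_tip [(0.63, [0.505, -0.303, 0.093])]
t 44.5 tcp [ 0.5941 -0.3026  0.25  ] X [ 0.113  0.994 -0.   ] Y [ 0.994 -0.113 -0.   ] gap 0.0855 F [ 0.3 -0.8  0.6]
shift now [  6.8   1.2 224. ]
turn 0.0 shift after turn [  6.8   1.2 224. ] q7 0.14
```

View pics/w10.png

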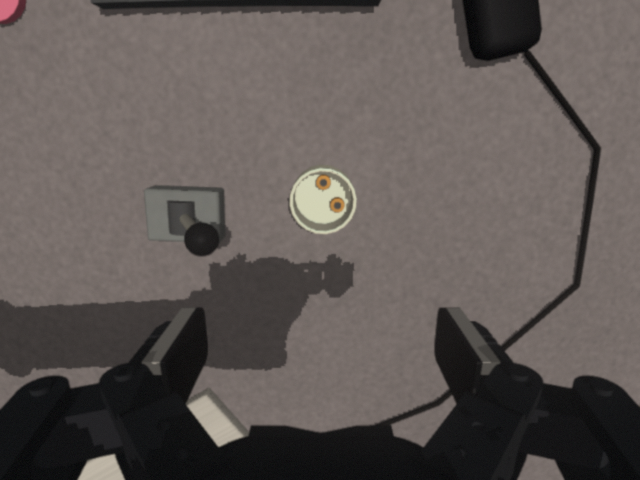

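Dish at (322,201) with two collars; the lever now leans to +x, on, knob at (202,239). An open finger would come close to the knob, so I turn 87° to have the fingers close along world y.

Emit:
move_arm(plan=[[6.5,1.5,0,0],[0,0,0,10],[0,0,0,10],[0,0,0,10],[0,0,0,10],[0,0,0,10],[0,0,0,10],[0,0,0,10],[0,0,0,10],[0,0,0,6],[0,0,0,0],[0,0,0,0]])

```text
clock: 46.0
tool_pos: [0.5965, -0.2959, 0.25]
tool_rot: [-3.141, 0.065, -0.0]
contact_force: [0.3, -0.4, -0.4]
finger_gap: 0.0851
grasp_force: 0.0
```

Run:
```python
from h import *
to(.596,-.2965,.026,-92)
```

```text
t 46.0 tcp [ 0.5965 -0.2959  0.25  ] X [ 0.999 -0.042  0.   ] Y [-0.042 -0.999 -0.   ] gap 0.0851 F [ 0.3 -0.4 -0.4]
shift now [ -0.4   0.7 224. ]
turn -0.4 shift after turn [ -0.4   0.7 224. ] q7 -1.14
```

Emit:
move_arm(plan=[[0,0.5,40,0],[0,0,50,0],[0,0,50,0],[0,0,40,0],[0,0,24,0],[0,0,12,0],[0,0,8,0],[0,0,0,0],[0,0,0,0]])

```text
clock: 47.12
tool_pos: [0.597, -0.2972, 0.027]
tool_rot: [3.14, -0.068, 0.003]
contact_force: [-0.1, -0.4, 0.0]
finger_gap: 0.0852
grasp_force: 0.0
```

Emit:
move_arm(plan=[[0,0,0,0],[0,0,0,0],[0,0,0,0],[0,0,0,0],[0,0,0,0]], claw=-1, grip_force=25)

```text
clock: 47.75
tool_pos: [0.5967, -0.2971, 0.0268]
tool_rot: [3.14, -0.068, 0.001]
contact_force: [0.3, 1.0, 6.1]
finger_gap: 0.0581
grasp_force: 27.8
```

Emit:
move_arm(plan=[[0,0,-2,0],[0,0,-5,0],[0,0,-9,0],[0,0,-13,0],[0,0,-15,0],[0,0,-15,0],[0,0,-13,0],[0,0,-9,0],[0,0,-6,0],[0,0,-3,0],[0,0,0,0]])

```text
clock: 49.12
tool_pos: [0.5962, -0.2968, 0.1159]
tool_rot: [-3.141, 0.068, 0.0]
contact_force: [-0.2, 0.7, -0.2]
finger_gap: 0.0575
grasp_force: 27.1
```

Run:
```python
from h import *
to(.5006,.032,.12)
im=snap('wrist','w11')
for t in ['dish','collar0']: print(t,[(round(d['score'],2),np.round(d['location'],3).tolist()) for d in optics.landmark_of('wrist',t)][:5])
```

```text
t 49.12 tcp [ 0.5962 -0.2968  0.1159] X [ 0.999 -0.044 -0.   ] Y [-0.044 -0.999 -0.   ] gap 0.0575 F [-0.2  0.7 -0.2]
shift now [-109.8 -324.3   -4.1]
dish [(0.56, [0.594, -0.296, 0.09])]
collar0 [(0.96, [0.61, -0.308, 0.092]), (0.72, [0.597, -0.279, 0.09])]
```

View pics/w11.png

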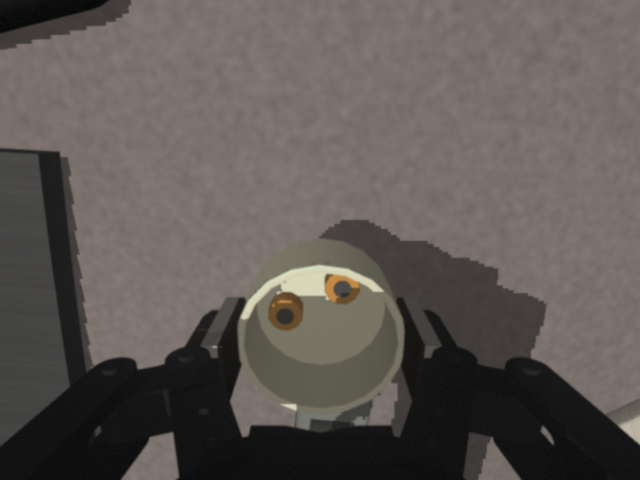

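The dish is held level with both collars in it. I carry it to the square.

Emit:
move_arm(plan=[[-3,-8,0,0],[-6,-18,0,0],[-9,-28,0,0],[-12,-36,0,0],[-13,-38,0,0],[-14,-40,0,0],[-14,-40,0,0],[-13,-38,0,0],[-11,-34,0,0],[-8,-24,0,0],[-5,-14,0,0],[-2,-6,0,0]])

```text
clock: 50.78
tool_pos: [0.4999, 0.0328, 0.1161]
tool_rot: [-3.141, 0.066, 0.0]
contact_force: [-0.7, 0.7, -1.2]
finger_gap: 0.0576
grasp_force: 27.1
```

Run:
```python
from h import *
for c in ['side']:
    snap(c,'side12')
    for t in ['dish','square','blank0','vac_tip']: print(t,[(round(d['score'],2),np.round(d['location'],3).tolist()) for d in optics.landmark_of(c,t)][:5])
to(.5008,.0322,.0475)
```

```text
dish [(0.83, [0.498, 0.034, 0.089])]
square [(0.66, [0.499, 0.034, 0.018]), (0.55, [0.494, 0.348, 0.001])]
blank0 [(0.78, [0.613, 0.016, 0.018]), (0.78, [0.36, -0.007, -0.001]), (0.67, [0.334, -0.081, -0.001]), (0.64, [0.354, 0.08, -0.0]), (0.59, [0.605, -0.061, 0.014])]
vac_tip [(0.85, [0.507, -0.305, 0.093])]
t 51.02 tcp [0.5009 0.0305 0.1161] X [ 0.999 -0.046  0.001] Y [-0.046 -0.999  0.001] gap 0.0574 F [-0.1 -1.  -1.3]
shift now [-0.2 -1.7 68.6]
```

Emit:
move_arm(plan=[[0.5,-1.5,4,0],[0,0,8,0],[0,0,12,0],[0,0,13,0],[0,0,11,0],[0,0,8,0],[0,0,5,0],[0,0,3,0],[0,0,2,0],[0,0,1,0],[0,0,1,0],[0,0,0,0]])

```text
clock: 52.52
tool_pos: [0.5011, 0.0332, 0.0481]
tool_rot: [-3.141, 0.068, -0.0]
contact_force: [-0.1, -0.9, -0.8]
finger_gap: 0.0579
grasp_force: 27.1
```

Emit:
move_arm(plan=[[0,0,0.5,0],[0,0,0.5,0],[0,0,0.5,0],[0,0,0,0]])

```text
clock: 53.02
tool_pos: [0.5011, 0.0331, 0.0468]
tool_rot: [-3.141, 0.068, -0.0]
contact_force: [-0.7, 0.9, 4.4]
finger_gap: 0.0579
grasp_force: 27.5
```

Contact at 4.4 N. I release the dish and rise.

Emit:
move_arm(plan=[[0,0,0,0],[0,0,0,0],[0,0,0,0],[0,0,0,0]], claw=1)

```text
clock: 53.52
tool_pos: [0.5011, 0.0331, 0.0464]
tool_rot: [3.141, -0.069, -0.0]
contact_force: [-0.1, -0.7, -0.4]
finger_gap: 0.0856
grasp_force: 0.0
```

Emit:
move_arm(plan=[[0,0,-10,0],[0,0,-30,0],[0,0,-50,0],[0,0,-50,0],[0,0,-50,0],[0,50,-20,0],[0,50,0,0],[0,50,0,0],[0,50,0,0],[0,30,0,0],[0,0,0,0],[0,0,0,0]])

```text
clock: 55.02
tool_pos: [0.4909, -0.1954, 0.2566]
tool_rot: [-3.14, 0.067, 0.0]
contact_force: [0.8, 1.2, -0.4]
finger_gap: 0.0849
grasp_force: 0.0
```

Run:
```python
from fit import *
st()
ims=[]
for c in ['top','side']:
    m=optics.camera_model(c); im=snap(c); ims.append(im)
    for t in ['dish','collar0','square','blank0','vac_tip','tray','screw0','carriers','mouse']: print(c,t,[(round(d['score'],2),np.round(d['location'],3).tolist()) for d in optics.landmark_of(c,t)][:5])
cv2.imwrite('pics/final.png',np.vstack([cv2.resize(ims[0][150:380,120:480],(560,300)), cv2.resize(ims[1][90:490,110:480],(560,300))][:1]+[cv2.resize(ims[1][90:480,110:480],(560,300))])[:,:,::-1])
```

```text
t 55.02 tcp [ 0.4909 -0.1954  0.2566] X [ 0.999 -0.043 -0.   ] Y [-0.043 -0.999 -0.001] gap 0.0849 F [ 0.8  1.2 -0.4]
top dish [(0.75, [0.622, 0.094, 0.02]), (0.58, [0.5, 0.031, 0.018]), (0.25, [0.728, 0.294, -0.002])]
top collar0 [(0.6, [0.503, 0.046, 0.028]), (0.43, [0.509, 0.027, 0.026])]
top square [(0.86, [0.5, 0.034, 0.02]), (0.16, [0.504, 0.034, 0.021])]
top blank0 [(0.89, [0.35, 0.084, 0.001]), (0.76, [0.336, -0.086, -0.004]), (0.75, [0.36, -0.005, 0.0]), (0.56, [0.612, 0.018, 0.014]), (0.55, [0.606, -0.062, 0.018])]
top vac_tip []
top tray [(0.96, [0.498, 0.348, 0.054])]
top screw0 [(0.63, [0.48, 0.316, 0.055]), (0.41, [0.516, 0.374, 0.056]), (0.33, [0.623, 0.092, 0.02])]
top carriers [(0.89, [0.732, 0.292, -0.002])]
top mouse [(0.61, [0.755, -0.142, 0.005])]
side dish []
side collar0 [(0.65, [0.602, -0.066, 0.015]), (0.54, [0.503, 0.047, 0.025]), (0.45, [0.509, 0.027, 0.021])]
side square [(0.8, [0.502, 0.034, 0.02])]
side blank0 [(0.67, [0.605, -0.062, 0.013]), (0.66, [0.35, 0.082, -0.002]), (0.59, [0.362, -0.008, 0.002]), (0.5, [0.614, 0.015, 0.017])]
side vac_tip [(0.67, [0.463, -0.3, -0.001]), (0.57, [0.504, -0.303, 0.092]), (0.39, [0.624, 0.097, 0.018])]
side tray [(0.65, [0.499, 0.348, 0.048]), (0.53, [0.625, 0.1, 0.018])]
side screw0 [(0.73, [0.498, 0.346, 0.048]), (0.62, [0.518, 0.37, 0.057]), (0.54, [0.476, 0.316, 0.055])]
side carriers [(0.66, [0.501, 0.035, 0.019]), (0.58, [0.733, 0.294, 0.0])]
side mouse [(0.64, [0.758, -0.139, -0.001]), (0.6, [0.605, -0.059, 0.016])]
```

View pics/final.png

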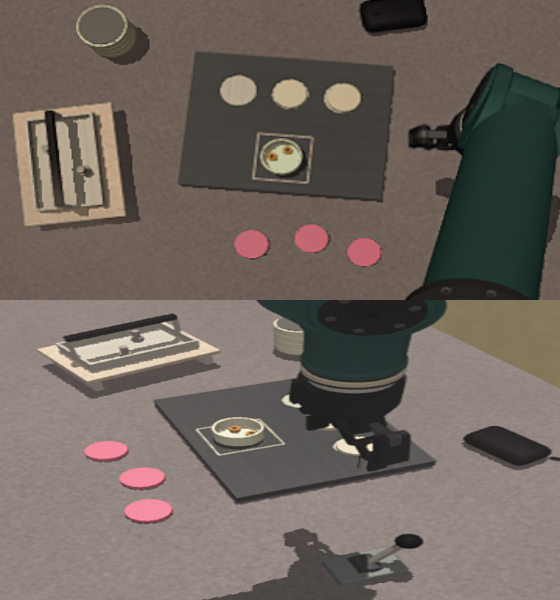

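The final views agree. The tray is on the ledge with both screws and the blanks are in two pockets. The dish, with its collars, is centred in the square and the lever is on. I hand it in.

```bash
python3 -c "
from cell import ticket
print(ticket.hand_in())"
```

```text
the job is handed in; nothing more can be done
None
```

The job is done and handed in at about 55 s: the tray is on the ledge with both screws, both white blanks sit in pockets 0 and 1, the vacuum was switched off and then on in the order asked, and the dish with both collars is on the square.

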